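# Clip the stirring stick, then find which way the cocoa canister opens

### The arm

A 6-joint arm with a two-finger parallel gripper is mounted at the origin on the work surface. World frame = base frame: x ahead of the robot, y to its left, z up, the work surface at z = 0. Lengths are in mm, angles in rad, forces in N, time in s.
With the tool pointing down it reaches from about 350 to 950 mm from the base axis. Payload 17.4 kg.
Tool frame: the origin (TCP) lies at the very end of the fingers, on their centre line; the grasp point (between the pads) lies 19 mm behind it; z points along the fingers, y is the line along which they close (so a half turn about z gives the same grasp; the last joint's range is limited). The gripper opens to 93 mm and grips with 3 to 60 N. Pads are 15 mm wide; open, the fingers measure 128 mm over their backs; the gripper's body (75 mm by 188 mm) begins 65 mm behind the grasp point.
Start: joints at [1.106, 0.116, 1.442, -0, 1.584, -0.038], TCP at [279.431, 614.451, 218.646] pointing down, gripper open.
Joint ranges: [-2.83, 2.83], [-0.83, 2.19], [0.07, 2.5], [-1.14, 4.28], [0.01, 3], [-2.97, 2.97]. Speed limits (rad/s): [1.89, 1.89, 2.22, 3.14, 3.14, 3.14].

### API

Orientations are given as a unit quaternion [x, y, z, w].
In Python, from plant import ctrl gives the robot as it stands.
- The arm moves only by the tool drive_tool, never from a script. Its arguments are lists of equal length, an entry for each row: "fingers": the finger opening in m, from 0 to 0.093; "slide": the shift along the tool's x, y, z in m, a list of three; "rotation": the turn, a rotation vector about the tool's x, y, z in degrees, a list of three. A call has 1 to 5 rows; each row is the pose to reach, as a shift and turn from the pose commanded when the call began, along the tool's axes at that moment; what a row does not reach only later rows make up. A row lasts 1/8 s, in which the tool goes at most 62.5 mm and 10.7 degrees, less where a joint would pass 70% of its speed; a pose out of reach is approached as far as the arm can. A call with a gripper value outside its range is refused whole. The fingers move at their own pace and stop on an object; "grip_force" is the grip in N (left out, the last holds). Time passes only in rows, so rows that repeat a pose let the fingers close. It gives the time, the measured TCP pose, the force, the opening and the grip force at its end, in the units of the state.
- ctrl.sense(): the state, without advancing time (a new reading comes with each control period).
- ctrl.grab_frame(name): name is "scene" or "side" or "wrist"; returns a dict with "image" (384x512x3 uint8, red, green, blue), "range_z" (384x512 float32, mm along the optical axis (not along the pixel's ray), 0 where there is no reading), "vertical_fov" (degrees; the focal length in pixels is half the picture's height over the tangent of half this angle, whatever the lens; pixels are square), "cx", "cy" (the principal point, pixels), "k1" (the pictures are not rectified: a ray, as slopes to the right and down, at radius r is drawn at 1 + k1 r^2 times it, then the intrinsics apply), "rvec" (rotation vector, rad) and "tvec" (3), from world to camera coordinates, as OpenCV has them; the wrist camera has in their place "T_tool_cam" (4x4, takes a point from camera to tool coordinates, whose origin is the TCP and whose axes are the flange's). Camera axes: x right, y down, z forward; pixel columns grow to the right and rows downward; lengths in mm; the calibration is good to about 2 mm. A picture is of the moment at which its call begins: read the wrist's pose just before it.
- ctrl.close_job(): hands the job in; it is judged then, once.
The state is a dict: "clock": time; "joint_pos": joint angles; "joint_vel": joint speeds; "tau": joint torques, N m; "eef_pos": TCP position; "orientation": TCP orientation; "wrist_force": force on the tool from outside, world axes, zero at the start; "ft_torque": the same for the moment, N m; "finger_gap": finger opening in mm; "finger_force": force on a finger pad.
Only numpy, scipy, OpenCV 4.12 (cv2) and the standard library are available. Lean on these libraries where they do the work, as an engineer would, in place of code of your own. Each camera call takes 0.05 s, during which the arm holds its last target. There are 200 camera calls.

### The job

Get the cocoa canister ready. First pick the wooden stirring stick off the trivet and push it down, roughly centred, past the sprung jaw of the clip stand until it sits fully home in both forks and the jaw has closed over it, then let go of it. Then open the canister: its cap may loosen clockwise or anticlockwise, so try gently both ways, turn it the way it goes until it comes free without being forced, lift it straight up off the canister and finish while still holding the cap in the gripper, level and still, well clear (some 10 cm) straight above the canister; leave the bowl, the fork and the plate cover alone.

Things in the scene. Friction and masses are not known exactly. Their poses are not given: they have to be found in the camera images.
- stick_center (a point): Centre of the loose wooden stirring stick: a round rod 14 mm in diameter and 190 mm long, along this frame's y axis, with a 20 mm ball on its +y end (centred 95 mm from here). 50 g. It starts lying level in the two notched ribs of the trivet, this centre 25 mm above the cart top.
- trivet: Fixed grey hard-silicone trivet, 100 (x) by 150 (y) by 8 mm; origin at the centre of its underside. Two notched ribs (30 mm in x, 12 in y, tops 24 mm above the cart) at y = +-62 mm carry the stick along the trivet's y axis; between them only the 8 mm slab lies under the stick (11 mm ridges at x = +-38).
- clip: Fixed steel clip stand on a white base 70 (x) by 130 (y) by 8 mm; origin at the centre of its underside. Two fork posts 10 mm thick at y = +-52 mm, open for fingers between (a 6 mm hinge bar runs along y at x = -6, 14 mm high). Each fork has a fixed flared tine on -x, top 76 mm high, and a low lip and a sprung jaw on +x.
- jaw (a joint): Hinge of the clip's sprung jaw (rad): 0 closed, grows to about 0.1 as the stick pushes it outwards, springs back to 0 when the stick is home.
- canister: Fixed round steel canister, 80 mm in diameter; origin at the centre of its underside, its flat rim 90 mm higher. The cap is seated on its axis.
- cap_center (a point): Centre of the loose grey plastic cap, on its axis, z up: ribbed round grip 54 mm in diameter, 34 mm tall, above a flange 62 mm across and 4 mm thick that rests on the canister's rim. Seated, this point is 111 mm above the cart and 21 mm above the rim; the cap's top is 17 mm above it. Hidden lugs reach 14 mm below the flange. 90 g.
- bowl: Loose white ceramic bowl, 140 mm across, 60 mm high; origin at the centre of its underside. Not to be disturbed.
- cover: Loose white plastic plate cover, a low dome 190 mm across and 90 mm high with a knob; origin at the centre of its underside. Not to be disturbed.
- fork: Loose stainless table fork lying flat, 170 mm long along its y axis, 24 mm wide; origin under its middle. Not to be disturbed.
- canister_mouth (a point): Centre of the canister's rim. Three lugs under the cap lock it here; turning does not raise it. It turns against about 0.2 N m of friction: one way to a hard stop after about 7 degrees, the other way to one at about 68. From 52 degrees to just short of that stop (best 58 from its start) the lugs are free and it lifts straight out; at smaller angles it will not. Which way is free varies and cannot be seen.
- clip_seat (a point): Where the stick's centre is when home: 45 mm above the clip's origin, stick along the clip's y axis, 1.5 mm sideways play. It goes in straight down. The jaw's rounded noses overhang the seat 50 to 57 mm above the cart; the stick meets them with its centre about 61 mm high, passes them with a firm push (under 20 N) straight down, and they spring back over it.
Mind the look-alikes: they are no part of the job. What is shaped like the canister but purple or red is not meant. What is shaped like the part that bears cap_center but red is not meant.

How it is judged (in metres and radians):
On the way, in this order (a step that is already met when the one before it is completed fails the run):
1. the stick is home in both forks, the jaw closed over it, and the stick let go (z of stick_center in the frame of clip between 0.04 and 0.0485 m and x of stick_center in the frame of clip between -0.004 and 0.004 m and y of stick_center in the frame of clip between -0.02 and 0.02 m and angle between the y axis of stick_center and the y axis of clip, either way round below 0.08 rad and value of joint jaw below 0.03 rad and contact force between stick and the fingers below 0.05 N), for 0.2 s.
2. the cap, still seated on the canister, is turned to where its lugs are free (angle between the x axis of cap_center and the x axis of canister, either way round above 0.85 rad and z of cap_center in the frame of canister below 0.116 m), for 0.05 s.
At the end, for the whole second after the job is handed in: Gripper holds the cap (over 1 N) at rest, 50 mm or more above its seat, within 60 mm of the canister axis, tilt under 15 deg, nothing else carrying it; stick home in the clip (3.5 mm in height, 4 mm sideways, 20 mm lengthwise, 0.08 rad), jaw under 0.03 rad (z of stick_center in the frame of clip between 0.04 and 0.0485 m and x of stick_center in the frame of clip between -0.004 and 0.004 m and y of stick_center in the frame of clip between -0.02 and 0.02 m and angle between the y axis of stick_center and the y axis of clip, either way round below 0.08 rad and value of joint jaw below 0.03 rad and z of cap_center in the frame of canister above 0.161 m and horizontal distance between cap_center and canister below 0.06 m and angle between cap_center's own z axis and vertical below 0.26 rad and contact force between cap and the fingers above 1 N and contact force between cap and canister below 0.05 N and linear speed of cap below 0.03 m/s); the arm keeps its last pose, push and grip.
It fails at once if the bowl is moved more than 25 mm (distance of bowl from where it was at the start of the episode above 0.025 m).
It fails at once if the cover is moved more than 25 mm (distance of cover from where it was at the start of the episode above 0.025 m).
It fails at once if the fork is moved more than 25 mm (distance of fork from where it was at the start of the episode above 0.025 m).
It fails at once if the cap is forced against its lugs or stops (over 120 N) (contact force between cap and canister above 120 N).
It also fails if it takes over 69 s, if anything falls off the work surface, if the arm or the gripper's body presses on something with over 40 N, if the wrist force passes 120 N, or if a joint passes its speed limit or range.

## Working session

There is one attempt and no reset: what is moved stays moved. The work goes in short steps, Python scripts to look and compute and a tool call to move; the robot and the scene stay as the last step left them, time stands still between calls to the robot, and variables do not carry over. Pictures are saved under pics/ and viewed, at most 10 in all, crops included, and the job is handed in when it is done.

Besides the shell and the picture viewer there is one more tool, called after "Call:" as name(argument=value, ...) on one line, values as JSON. drive_tool: Moves the arm, as the interface text tells. Its arguments: {"type":"object","properties":{"fingers":{"type":"array","items":{"type":"number"}},"slide":{"type":"array","items":{"type":"array","items":{"type":"number"}}},"rotation":{"type":"array","items":{"type":"array","items":{"type":"number"}}},"grip_force":{"type":"number"}},"required":["fingers","slide","rotation"]}

```bash
mkdir -p pics; cat > h.py <<'E'
import numpy as np,cv2,sys
from scipy.spatial.transform import Rotation as R
from plant import ctrl
def grab(name,save=None):
    s=ctrl.sense(); f=ctrl.grab_frame(name)
    h,w=f["range_z"].shape; fl=h/2/np.tan(np.radians(f["vertical_fov"])/2)
    K=np.array([[fl,0,f["cx"]],[0,fl,f["cy"]],[0,0,1]]);D=np.array([f["k1"],0,0,0.])
    if name=="wrist":
        T=np.eye(4);T[:3,:3]=R.from_quat(s["orientation"]).as_matrix();T[:3,3]=s["eef_pos"]; M=T@np.array(f["T_tool_cam"])
    else:
        C=np.eye(4);C[:3,:3]=R.from_rotvec(np.ravel(f["rvec"])).as_matrix();C[:3,3]=np.ravel(f["tvec"]);M=np.linalg.inv(C)
    v,u=np.mgrid[:h,:w].astype(float)
    n=cv2.undistortPoints(np.stack([u.ravel(),v.ravel()],1)[:,None],K,D).reshape(h,w,2)
    z=f["range_z"]; P=np.stack([n[...,0]*z,n[...,1]*z,z],-1)@M[:3,:3].T+M[:3,3]; P[z==0]=np.nan
    if save:
        cv2.imwrite(f"pics/{save}.png",f["image"][...,::-1])
        np.savez(f"pics/{save}.npz",P=P,img=f["image"],M=M,n=n)
    return P,f["image"]
def tool(dw):  # world shift (mm) -> tool m
    s=ctrl.sense(); return R.from_quat(s["orientation"]).inv().apply(np.array(dw))/1000
E
python3 - <<'E'
from h import *
s=ctrl.sense();print(s)
for n in("scene","side","wrist"):grab(n,n+"0")
ims=[cv2.imread(f"pics/{n}0.png") for n in("scene","side","wrist")]
cv2.imwrite("pics/all0.png",cv2.resize(np.vstack([np.hstack(ims[:2]),]),(800,300)))
E
```

```text
{'clock': 0.0, 'joint_pos': array([ 1.10620194e+00,  1.16467189e-01,  1.44225959e+00, -2.52537608e-06,
        1.58400126e+00, -3.77800613e-02]), 'joint_vel': array([ 2.35275953e-04, -7.77808591e-04,  6.76299722e-04,  7.50416833e-05,
        4.58957199e-04,  2.20123344e-04]), 'tau': array([-2.70688914e-03, -7.21274757e+01, -6.22606659e+01,  7.78354914e-02,
        2.38775136e-02, -6.81744086e-05]), 'eef_pos': array([279.3364148 , 614.26326919, 217.92138012]), 'orientation': array([ 2.11790976e-01,  9.77314822e-01, -5.50191292e-04, -1.39879408e-04]), 'wrist_force': array([-0.63572705, -0.51720394, -0.728355  ]), 'ft_torque': array([ 0.00127561, -0.04081417, -0.00154561]), 'finger_force': 0.0, 'finger_gap': 92.91267233003506}
```

View pics/scene0.png

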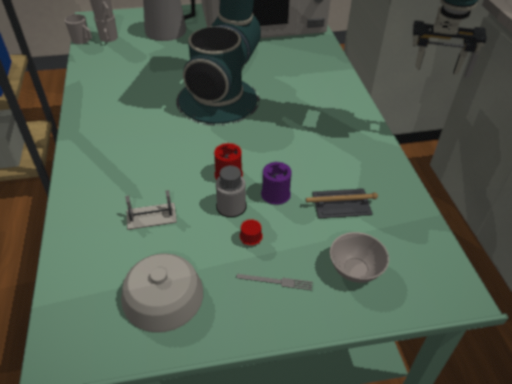

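View pics/side0.png

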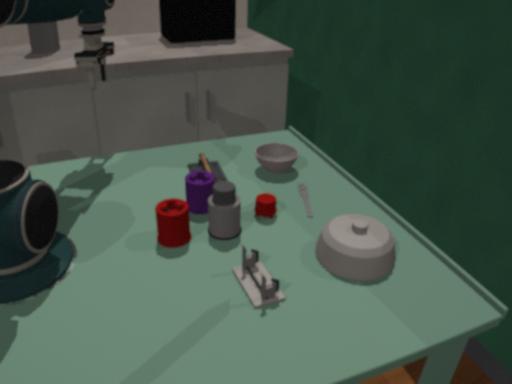

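The scene view shows the stick on its trivet at (340,198), the clip at (150,213), the grey canister at (231,190), red and purple decoys around it, the bowl at (358,258), the fork at (275,282) and the cover at (162,290). The side view agrees.

```bash
python3 - <<'E'
from h import *
np.set_printoptions(precision=1,suppress=True)
d=np.load("pics/scene0.npz");P=d["P"];img=d["img"]
def roi(c0,c1,r0,r1,zl,zh):
    Q=P[r0:r1,c0:c1].reshape(-1,3);m=(Q[:,2]>zl)&(Q[:,2]<zh);return Q[m]
print("table",np.nanmedian(P[250:270,60:100],axis=(0,1)))
for nm,a in dict(stick=(298,384,186,212,22,45),clipbase=(120,182,185,232,4,12),clippost=(120,182,185,232,40,90),captop=(214,248,160,220,120,140),rim=(214,248,160,220,85,97),bowl=(325,392,230,285,40,70),cover=(115,210,248,330,20,100),fork=(230,315,265,295,3,30),purple=(260,295,155,205,60,120),red=(212,245,140,185,60,130),rcap=(236,266,215,248,10,80)).items():
    Q=roi(*a)
    c=Q.mean(0);w,v=np.linalg.eigh(np.cov((Q-c)[:,:2].T))
    print(nm,len(Q),"mean",c,"min",Q.min(0),"max",Q.max(0),"dir",v[:,1].round(2))
im=img[140:240,110:400][...,::-1]
cv2.imwrite("pics/crop.png",cv2.resize(im,None,fx=2.7,fy=2.7,interpolation=cv2.INTER_CUBIC))
E
```

```text
table [ 621.1 -426.9    1.7]
stick 386 mean [555.  274.2  30. ] min [532.5 173.3  22.3] max [574.6 372.6  38.2] dir [0.1 1. ]
clipbase 888 mean [ 505.4 -244.7    8.1] min [ 374.  -328.6    4. ] max [ 573.7 -160.1   12. ] dir [0.4 0.9]
clippost 149 mean [ 506.8 -246.8   57.8] min [ 487.9 -302.7   40.1] max [ 535.2 -188.4   77.8] dir [-0.  1.]
captop 278 mean [510.6 -27.  128.5] min [479.3 -53.  120.2] max [535.7  -0.4 133.3] dir [-1.   0.2]
rim 292 mean [509.9 -28.1  90.8] min [407.2 -65.6  85.4] max [549.4  12.1  97. ] dir [-1.   0.1]
bowl 878 mean [755.8 252.2  53.5] min [699.4 173.4  40. ] max [839.6 313.9  67. ] dir [-0.8  0.5]
cover 4715 mean [ 789.6 -226.7   63.2] min [ 681.7 -321.    20. ] max [ 858.6 -135.3   95.7] dir [-0.1  1. ]
fork 779 mean [768.2  39.9   4.8] min [706.  -71.6   3. ] max [820.4 141.4  11.2] dir [0.2 1. ]
purple 631 mean [491.2 102.1  83.4] min [439.5  64.7  60. ] max [524.4 143.4  96. ] dir [-1.   0.2]
red 881 mean [434.3 -20.5  96.6] min [335.7 -64.3  60.1] max [535.7  23.2 130. ] dir [-1.   0.1]
rcap 514 mean [641.9   4.2  42.2] min [603.7 -24.4  13.9] max [664.2  36.5  58. ] dir [0.3 1. ]
```

View pics/crop.png

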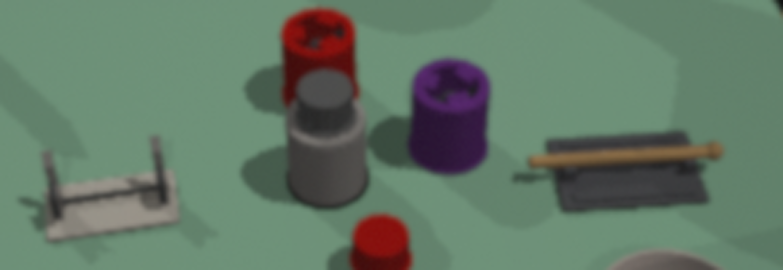

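The crop shows the stick's ball on its right (+y) end, at about crop (715,150), and the grey cap on the grey canister at crop (325,90). The clip's tall tines are at crop (50,155) and (157,140). I'll move above the stick.

Call:
drive_tool(fingers=[0.093,0.093,0.093,0.093,0.093], slide=[[-0.056,-0.028,0],[-0.112,-0.057,0],[-0.168,-0.085,0],[-0.225,-0.114,0],[-0.281,-0.142,0]], rotation=[[0,0,10],[0,0,20],[0,0,30],[0,0,40],[0,0,50]], grip_force=15)

```text
clock: 0.78
eef_pos: [475.8, 368.9, 218.6]
orientation: [0.607, 0.795, -0.0, 0.0]
wrist_force: [0.3, 1.3, -0.0]
finger_gap: 92.8
finger_force: 0.0
```

```bash
python3 - <<'E'
from h import *
s=ctrl.sense();print(s["eef_pos"],s["clock"]); M=R.from_quat(s["orientation"]).as_matrix();print(M.round(3))
print("rem",tool([555-s["eef_pos"][0],270-s["eef_pos"][1],0]),"yaw y",np.degrees(np.arctan2(M[1,1],M[0,1])))
print(ctrl.grab_frame("wrist")["T_tool_cam"].round(2))
E
```

```text
[475.8270701  368.91006012 218.55974451] 0.775
[[-0.263  0.965  0.   ]
 [ 0.965  0.263 -0.   ]
 [-0.    -0.    -1.   ]]
rem [-1.16231100e-01  5.04171012e-02  3.27435605e-06] yaw y 15.226096544317286
[[  -0.     -0.96   -0.26   72.91]
 [   1.     -0.     -0.      0.59]
 [   0.     -0.26    0.96 -166.03]
 [   0.      0.      0.      1.  ]]
```

Call:
drive_tool(fingers=[0.06,0.06,0.06], slide=[[-0.04,0.018,0],[-0.08,0.035,0],[-0.116,0.05,0]], rotation=[[0,0,9],[0,0,18],[0,0,21]])

```text
clock: 1.2
eef_pos: [555.0, 271.1, 218.4]
orientation: [0.741, 0.671, -0.0, -0.0]
wrist_force: [-0.7, 0.2, 1.0]
finger_gap: 67.6
finger_force: 0.0
```

```bash
python3 - <<'E'
from h import *
np.set_printoptions(precision=2,suppress=True)
s=ctrl.sense();print(s["eef_pos"],s["orientation"])
grab("wrist","w1")
d=np.load("pics/w1.npz");P=d["P"];img=d["img"].astype(int)
z=P[...,2];wood=(img[...,0]>img[...,2]*1.3+10)&(z>15)&(z<60)
Q=P[wood];c=np.median(Q,0);Q=Q[np.linalg.norm(Q[:,:2]-c[:2],axis=1)<130]
c=Q.mean(0);w,v=np.linalg.eigh(np.cov((Q-c)[:,:2].T));u=v[:,1]*np.sign(v[1,1]);t=(Q-c)[:,:2]@u
print(len(Q),c,u,"t",t.min(),t.max(),"zmax",np.percentile(Q[:,2],98))
E
```

```text
[554.95 271.07 218.42] [ 0.74  0.67 -0.   -0.  ]
1441 [552.15 273.31  30.67] [0.09 1.  ] t -99.98313905867623 85.36898135959473 zmax 33.16927521346664
```

View pics/w1.png

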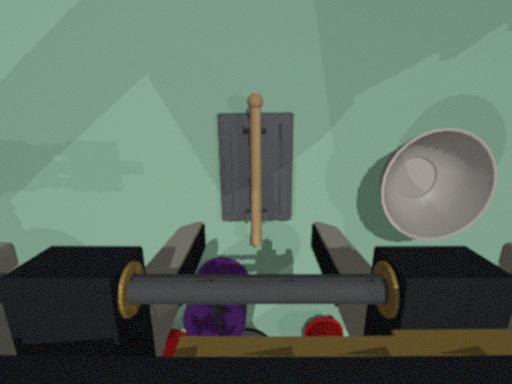

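The wrist view shows the stick with its ball at (255,101) and its plain end at (257,245). The trivet corners are about (219,113), (293,112), (223,221) and (293,220).

```bash
python3 - <<'E'
from h import *
np.set_printoptions(precision=1,suppress=True)
d=np.load("pics/w1.npz");M=d["M"];n=d["n"];P=d["P"]
def at(c,r,z):
    v=M[:3,:3]@np.array([*n[r,c],1]);return M[:3,3]+v*(z-M[2,3])/v[2]
b=at(255,101,25);e=at(257,247,25);print(b,e,P[101,255],P[242,257])
u=(b-e)/np.linalg.norm(b-e);print(u,np.linalg.norm(b-e),"cen",b-95*u,e+95*u)
print("trivet",np.mean([at(c,r,8) for c,r in((219,113),(293,112),(223,221),(293,220))],0))
m=lambda:0
for r in(130,160,190): print(P[r,240:272:4].round(1)[:, [0,2]].tolist())
E
```

```text
[560.6 362.   25. ] [543.6 167.6  25. ] [560.7 361.6  34. ] [544.7 178.7  32.4]
[0.1 1.  0. ] 195.12846732775145 cen [552.3 267.4  25. ] [551.9 262.3  25. ]
trivet [554.3 274.6   8. ]
[[537.4, 9.5], [542.5, 8.0], [547.7, 8.7], [553.5, 31.2], [558.4, 31.6], [563.4, 26.2], [568.6, 8.0], [573.8, 7.6]]
[[532.6, 6.9], [538.1, 8.5], [543.5, 9.2], [549.7, 31.6], [554.7, 32.1], [559.7, 28.0], [564.9, 8.4], [570.3, 7.5]]
[[527.8, 7.1], [533.3, 7.0], [538.9, 7.2], [545.6, 31.4], [550.8, 33.0], [555.9, 27.5], [561.0, 7.6], [566.5, 8.2]]
```

Call:
drive_tool(fingers=[0.034,0.034,0.034,0.034,0.034], slide=[[-0.004,-0.003,0.05],[-0.004,-0.003,0.1],[-0.004,-0.003,0.14],[-0.004,-0.003,0.165],[-0.004,-0.003,0.165]], rotation=[[0,0,-0.7],[0,0,-0.7],[0,0,-0.7],[0,0,-0.7],[0,0,-0.7]])

```text
clock: 1.88
eef_pos: [549.8, 268.3, 51.7]
orientation: [0.736, 0.677, -0.002, -0.001]
wrist_force: [-1.2, 0.2, 0.7]
finger_gap: 34.1
finger_force: 0.0
```

Call:
drive_tool(fingers=[0.034,0.034,0.0,0.0,0.0], slide=[[0,0,0.025],[0,0,0.0405],[0,0,0.0405],[0,0,0.0405],[0,0,0.0405]], rotation=[[0,0,0],[0,0,0],[0,0,0],[0,0,0],[0,0,0]], grip_force=30)

```text
clock: 2.5
eef_pos: [551.4, 268.9, 14.3]
orientation: [0.736, 0.677, 0.001, 0.0]
wrist_force: [1.1, -0.8, 2.6]
finger_gap: 13.2
finger_force: 30.0
```

Call:
drive_tool(fingers=[0.0,0.0,0.0,0.0,0.0], slide=[[0,0,-0.01],[0,0,-0.05],[0,0,-0.11],[-0.02,0,-0.17],[-0.06,0,-0.215]], rotation=[[0,0,0],[0,0,0],[0,0,0],[0,0,0],[0,0,0]])

```text
clock: 3.12
eef_pos: [545.7, 208.9, 231.8]
orientation: [0.735, 0.678, 0.001, 0.0]
wrist_force: [1.3, -0.3, -0.1]
finger_gap: 12.9
finger_force: 30.0
```

Call:
drive_tool(fingers=[0.0,0.0,0.0,0.0,0.0], slide=[[-0.06,0,0],[-0.12,-0.01,0],[-0.18,-0.02,0],[-0.24,-0.03,0],[-0.3,-0.03,0]], rotation=[[0,0,0],[0,0,0],[0,0,0],[0,0,0],[0,0,0]])

```text
clock: 3.75
eef_pos: [490.1, -89.3, 229.5]
orientation: [0.736, 0.677, 0.001, 0.001]
wrist_force: [1.3, -0.6, -0.6]
finger_gap: 12.9
finger_force: 30.0
```

Call:
drive_tool(fingers=[0.0,0.0,0.0,0.0,0.0], slide=[[-0.05,-0.01,0],[-0.1,-0.02,0],[-0.15,-0.02,0],[-0.16,-0.02,0],[-0.16,-0.02,0]], rotation=[[0,0,0],[0,0,0],[0,0,0],[0,0,0],[0,0,0]])

```text
clock: 4.38
eef_pos: [457.8, -245.6, 228.6]
orientation: [0.736, 0.677, 0.0, 0.0]
wrist_force: [-0.5, 0.2, -0.5]
finger_gap: 13.5
finger_force: 30.0
```

```bash
python3 - <<'E'
from h import *
s=ctrl.sense();print(s["eef_pos"],s["orientation"],s["finger_gap"])
grab("wrist","w2")
E
```

```text
[ 457.77632413 -245.56120121  228.56489509] [7.36205124e-01 6.76758454e-01 9.71825172e-05 3.60707723e-05] 13.455225743410168
```

View pics/w2.png

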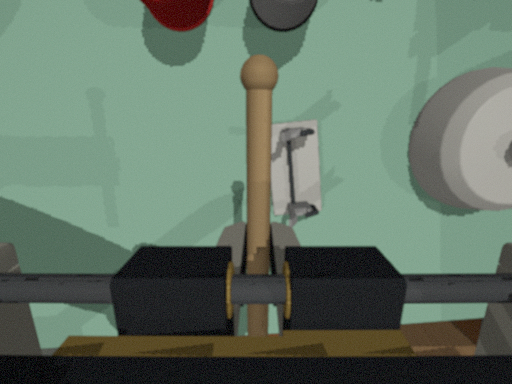

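The view shows the held stick with its ball at (259,75), and the clip base with right corners near (317,121) and (321,210) and bottom left near (274,214). I'll enlarge the clip.

```bash
python3 - <<'E'
from h import *
np.set_printoptions(precision=1,suppress=True)
d=np.load("pics/w2.npz");P=d["P"];M=d["M"];n=d["n"];img=d["img"]
cv2.imwrite("pics/c2.png",cv2.resize(img[110:225,240:340][...,::-1],None,fx=5,fy=5,interpolation=cv2.INTER_CUBIC))
print("ball",P[70:82:3,255:264:4].reshape(-1,3)); 
Q=P[108:225,273:330].reshape(-1,3)
b=Q[(Q[:,2]>5)&(Q[:,2]<12)];rect=cv2.minAreaRect(b[:,:2].astype(np.float32));print("base",len(b),rect,cv2.boxPoints(rect))
t=Q[(Q[:,2]>35)&(Q[:,2]<90)]
for g in(t[t[:,1]>-247],t[t[:,1]<-247]):
    print("post",len(g),g.mean(0),g.min(0),g.max(0)); h=g[g[:,2]>66];print("  tine top",len(h),h.mean(0) if len(h) else 0)
E
```

```text
ball [[ 464.8 -151.   248.2]
 [ 466.7 -151.3  249. ]
 [ 468.6 -151.5  249.3]
 [ 464.7 -152.6  249.8]
 [ 466.6 -152.6  248.7]
 [ 468.6 -152.8  248.4]
 [ 464.6 -153.7  247.6]
 [ 466.5 -154.1  249.2]
 [ 468.4 -154.2  249.2]
 [ 464.4 -155.   247.5]
 [ 466.4 -155.3  248.3]
 [ 468.3 -155.5  249. ]]
base 3348 ((509.1843566894531, -248.8970184326172), (69.72598266601562, 131.079833984375), 0.3519309163093567) [[ 473.9 -183.6]
 [ 474.7 -314.6]
 [ 544.4 -314.2]
 [ 543.6 -183.1]]
post 285 [ 507.5 -196.1   53.5] [ 488.  -201.9   35.5] [ 530.8 -191.4   77.1]
  tine top 73 [ 492.3 -196.9   73.1]
post 315 [ 509.8 -298.9   50.4] [ 490.2 -306.1   35.2] [ 532.9 -295.    77. ]
  tine top 57 [ 495.2 -299.2   72.1]
```

View pics/c2.png

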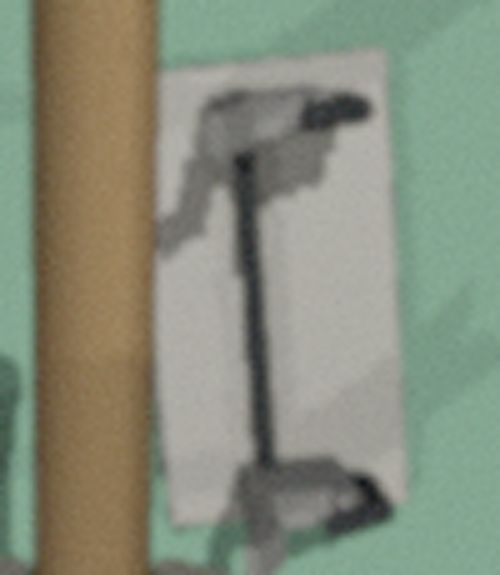

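```bash
python3 - <<'E'
from h import *
np.set_printoptions(precision=3,suppress=True)
d=np.load("pics/w2.npz");P=d["P"];M=d["M"];n=d["n"];img=d["img"].astype(int)
# right edge of base: brightness, white vs green; sub rows
pts=[]
for r in range(128,200,2):
    row=P[r,300:330]; g=img[r,300:330]; 
    w=(g[:,1]-g[:,0])<12
    k=np.where(w)[0].max(); c=300+k+.5
    v=M[:3,:3]@np.array([*( (n[r,300+k]+n[r,301+k])/2),1]);p=M[:3,3]+v*(8-M[2,3])/v[2];pts.append(p)
pts=np.array(pts);f=np.polyfit(pts[:,1],pts[:,0],1);res=pts[:,0]-np.polyval(f,pts[:,1]);print("right edge slope dx/dy",f,res.std(),"x at -248:",np.polyval(f,-248))
# stick axis from depth
m=(img[...,0]>img[...,2]*1.3+10)&(P[...,2]>235)&(P[...,2]<247);m[260:]=0
Q=P[m];f=np.polyfit(Q[:,1],Q[:,0],1);print("stick",len(Q),f,"x at TCP y",np.polyval(f,-245.56),Q[:,1].min())
# hinge bar dark
q=[]
for r in range(145,198,2):
    g=img[r,283:300].sum(1);k=g.argmin();v=M[:3,:3]@np.array([*n[r,283+k],1]);q.append(M[:3,3]+v*(14-M[2,3])/v[2])
q=np.array(q);f=np.polyfit(q[:,1],q[:,0],1);print("bar",f,np.polyval(f,-248),(q[:,0]-np.polyval(f,q[:,1])).std())
E
```

```text
right edge slope dx/dy [ -0.02  538.386] 0.4216982451726498 x at -248: 543.3637711177627
stick 4341 [  0.09  480.424] x at TCP y 458.2229739579855 -256.4761354235913
bar [ -0.022 496.914] 502.41364038977895 0.4539597303193668
```

Call:
drive_tool(fingers=[0.0,0.0,0.0,0.0,0.0], slide=[[0.0035,0.05,0.0],[0.0035,0.05,0.05],[0.0035,0.05,0.1],[0.0035,0.05,0.14],[0.0035,0.05,0.14]], rotation=[[0,0,-6.4],[0,0,-6.4],[0,0,-6.4],[0,0,-6.4],[0,0,-6.4]], grip_force=45)

```text
clock: 5.05
eef_pos: [507.1, -244.1, 85.9]
orientation: [0.696, 0.718, -0.001, -0.002]
wrist_force: [-1.2, 0.4, -0.2]
finger_gap: 12.7
finger_force: 45.0
```

```bash
python3 - <<'E'
from h import *
np.set_printoptions(precision=3,suppress=True)
s=ctrl.sense();print(s["eef_pos"],s["orientation"],s["wrist_force"])
P,img=grab("wrist","w3");img=img.astype(int)
m=(img[...,0]>img[...,2]*1.3+10)&(P[...,2]>88)&(P[...,2]<108);m[260:]=0
Q=P[m];f=np.polyfit(Q[:,1],Q[:,0],1);print("stick",len(Q),f,"x at TCP y",np.polyval(f,s["eef_pos"][1]),Q[:,1].min(),Q[:,1].max(),np.percentile(Q[:,2],[50,95]))
t=P[(P[...,2]>35)&(P[...,2]<80)&(abs(P[...,0]-508)<40)&(abs(P[...,1]+248)<70)&~m]
for g in(t[t[:,1]>-247],t[t[:,1]<-247]):
    h=g[(g[:,2]>66)];print(len(g),len(h),h.mean(0) if len(h) else 0, h.min(0) if len(h) else 0,h.max(0) if len(h) else 0)
E
```

```text
[ 507.136 -244.103   85.885] [ 0.696  0.718 -0.001 -0.002] [-1.247  0.372 -0.156]
stick 4963 [ -0.023 501.8  ] x at TCP y 507.42874611081623 -254.01074049597904 -141.82071890628353 [102.865 105.689]
534 249 [ 493.119 -196.43    72.898] [ 488.263 -201.721   66.329] [ 497.61  -191.615   77.085]
14 0 0 0 0
```

View pics/w3.png

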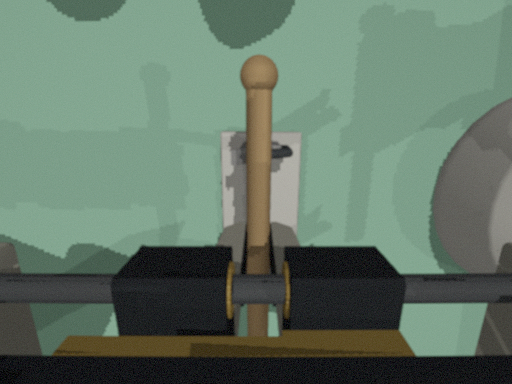

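The view shows the stick (x≈259) lined up over the base (222–301) and the fork at (265,152). I'll go down.

Call:
drive_tool(fingers=[0.0,0.0,0.0,0.0,0.0], slide=[[-0.002,0.001,0.01],[-0.002,0.001,0.02],[-0.002,0.001,0.028],[-0.002,0.001,0.032],[-0.002,0.001,0.032]], rotation=[[0,0,0],[0,0,0],[0,0,0],[0,0,0],[0,0,0]])

```text
clock: 5.72
eef_pos: [509.0, -248.0, 55.9]
orientation: [0.697, 0.717, -0.0, -0.0]
wrist_force: [0.2, 0.6, -0.1]
finger_gap: 12.9
finger_force: 45.0
```

Call:
drive_tool(fingers=[0.0,0.0,0.0,0.0], slide=[[0,0,0.004],[0,0,0.008],[0,0,0.012],[0,0,0.012]], rotation=[[0,0,0],[0,0,0],[0,0,0],[0,0,0]])

```text
clock: 6.22
eef_pos: [508.3, -248.1, 43.4]
orientation: [0.697, 0.717, -0.001, -0.001]
wrist_force: [-5.6, -2.8, -1.4]
finger_gap: 12.7
finger_force: 45.0
```

Call:
drive_tool(fingers=[0.0,0.0,0.0,0.0], slide=[[0,0,0.003],[0,0,0.006],[0,0,0.009],[0,0,0.009]], rotation=[[0,0,0],[0,0,0],[0,0,0],[0,0,0]])

```text
clock: 6.72
eef_pos: [509.2, -247.9, 34.9]
orientation: [0.697, 0.717, 0.0, -0.0]
wrist_force: [0.3, 0.1, -0.1]
finger_gap: 12.6
finger_force: 45.0
```

```bash
python3 - <<'E'
from h import *
np.set_printoptions(precision=3,suppress=True)
s=ctrl.sense();print(s["eef_pos"],s["wrist_force"],s["ft_torque"],s["finger_gap"])
P,img=grab("wrist","w4");img=img.astype(int)
m=(img[...,0]>img[...,2]*1.3+10)&(P[...,2]>30)&(P[...,2]<75);m[260:]=0
Q=P[m];f=np.polyfit(Q[:,1],Q[:,0],1);print(len(Q),f,np.percentile(Q[:,2],[50,95]))
for y in(-240,-220,-200,-180,-160):
  q=Q[abs(Q[:,1]-y)<4]
  if len(q): print(y,np.percentile(q[:,2],90),q[:,0].mean())
E
```

```text
[ 509.235 -247.948   34.919] [ 0.337  0.098 -0.132] [-0.01   0.056 -0.005] 12.55127577010562
4979 [ -0.02  504.355] [51.811 54.673]
-240 52.98013195886505 509.5581137174935
-220 52.78869074091305 508.7607743485494
-200 53.02738873007459 508.0921317500321
-180 52.856179823333456 508.0936876637565
-160 54.977900567391885 507.5892340668335
```

Call:
drive_tool(fingers=[0.0,0.0,0.0], slide=[[0,0,0.001],[0,0,0.002],[0,0,0.002]], rotation=[[0,0,0],[0,0,0],[0,0,0]])

```text
clock: 7.15
eef_pos: [509.4, -248.1, 34.1]
orientation: [0.697, 0.717, 0.0, 0.0]
wrist_force: [-3.7, 2.0, 8.2]
finger_gap: 13.2
finger_force: 45.0
```

Call:
drive_tool(fingers=[0.036,0.036,0.036,0.036,0.036], slide=[[0,0,0],[0,0,0],[0,0,0],[0,0,0],[0,0,-0.01]], rotation=[[0,0,0],[0,0,0],[0,0,0],[0,0,0],[0,0,0]])

```text
clock: 7.78
eef_pos: [508.7, -247.9, 42.8]
orientation: [0.697, 0.717, -0.0, -0.001]
wrist_force: [-0.0, 0.6, 0.4]
finger_gap: 36.0
finger_force: 0.0
```

Call:
drive_tool(fingers=[0.036,0.036,0.09,0.09], slide=[[0,0,-0.05],[0,0,-0.1],[0,0,-0.16],[0,0,-0.19]], rotation=[[0,0,0],[0,0,0],[0,0,0],[0,0,0]])

```text
clock: 8.28
eef_pos: [509.5, -248.2, 237.7]
orientation: [0.697, 0.717, 0.001, 0.002]
wrist_force: [0.3, 0.6, -0.2]
finger_gap: 51.5
finger_force: 0.0
```

```bash
python3 - <<'E'
from h import *
np.set_printoptions(precision=3,suppress=True)
s=ctrl.sense();print(s["eef_pos"],s["joint_pos"])
P,img=grab("wrist","w5");i=img.astype(int)
m=(i[...,0]>i[...,2]*1.3+10)&(P[...,2]>30)&(P[...,2]<75);m[260:]=0
Q=P[m];f=np.polyfit(Q[:,1],Q[:,0],1);print(len(Q),f,"x at -248",np.polyval(f,-248))
for y in(-310,-280,-250,-220,-180,-160):
  q=Q[abs(Q[:,1]-y)<4]
  if len(q): print(y,np.percentile(q[:,2],90),q[:,0].mean())
print(Q[:,1].min(),Q[:,1].max())
cv2.imwrite("pics/c5.png",cv2.resize(img[60:260,170:370][...,::-1],None,fx=2.8,fy=2.8,interpolation=cv2.INTER_CUBIC))
E
```

```text
[ 509.512 -248.242  237.683] [-0.498 -0.127  1.653  0.     1.611 -0.527]
1826 [ -0.454 394.281] x at -248 506.8268338030347
-310 52.34131672502963 510.8720301274446
-280 52.05885922969719 509.5628432042094
-250 52.07410289521824 508.78258350188327
-220 52.25836574997044 507.9734529624929
-180 52.401543931160475 508.0024579586125
-160 54.45821551936963 507.61928942747437
-342.499746587777 -47.1966783423282
```

View pics/c5.png

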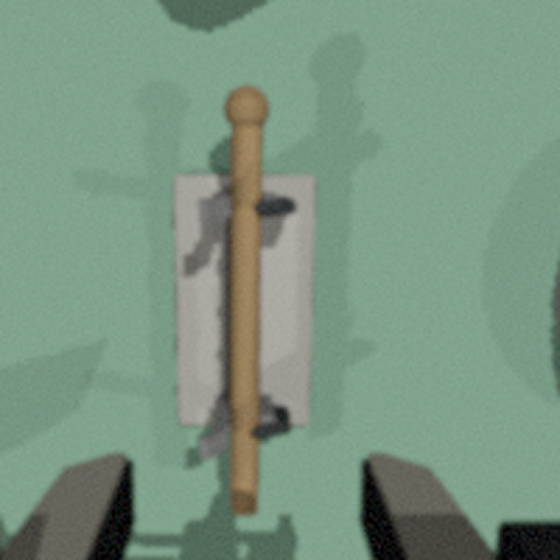

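The picture shows the stick home along both forks, with the jaw arms over it at crop (275,207) and (270,425). Next is the canister.

Call:
drive_tool(fingers=[0.09,0.09,0.09,0.09,0.09], slide=[[0.06,0,0],[0.12,0,0],[0.18,0.005,0],[0.221,0.007,0],[0.221,0.007,0]], rotation=[[0,0,0],[0,0,0],[0,0,0],[0,0,0],[0,0,0]], grip_force=30)

```text
clock: 8.95
eef_pos: [509.6, -24.7, 233.7]
orientation: [0.696, 0.718, 0.0, 0.0]
wrist_force: [0.5, 0.3, -0.6]
finger_gap: 89.9
finger_force: 0.0
```

```bash
python3 - <<'E'
from h import *
np.set_printoptions(precision=2,suppress=True)
s=ctrl.sense();print(s["eef_pos"],s["orientation"],s["joint_pos"],s["clock"])
P,img=grab("wrist","w6")
near=np.hypot(P[...,0]-510,P[...,1]+27)<60
for zl,zh in((123,136),(86,93)):
    Q=P[near&(P[...,2]>zl)&(P[...,2]<zh)]
    print(zl,len(Q),np.median(Q[:,2]),cv2.minEnclosingCircle(Q[:,:2].astype(np.float32)),Q[:,:2].min(0),Q[:,:2].max(0))
r=P[(np.hypot(P[...,0]-510,P[...,1]+27)>60)&(P[...,2]>60)&(P[...,2]<180)&(abs(P[...,0]-500)<110)&(abs(P[...,1]+27)<100)]
print("red",len(r),r.min(0),r.max(0))
E
```

```text
[509.62 -24.74 233.74] [0.7  0.72 0.   0.  ] [-0.1  -0.25  1.77  0.    1.63 -0.13] 8.95
123 2149 128.1153183095168 ((506.6632385253906, -28.752832412719727), 27.587400436401367) [479.63 -56.19] [533.66  -1.43]
86 1075 90.0545632494746 ((506.9812927246094, -29.402896881103516), 39.75687789916992) [467.82 -65.71] [546.18  10.1 ]
red 1875 [390.03 -56.05  60.03] [509.26  72.98  92.86]
```

View pics/w6.png

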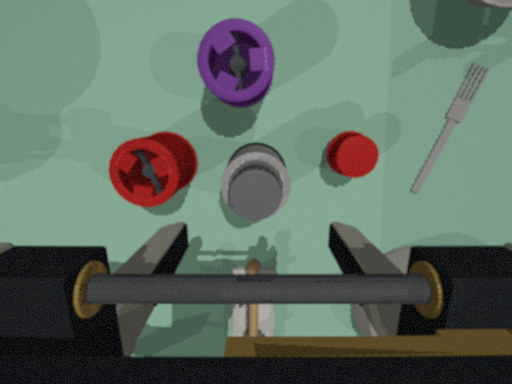

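The view shows the grey cap at (255,192), with the red canister at (150,170), the purple one at (236,62) and the red cap at (352,155). The depth readings put the cap axis at (506.8, -29). I'll go down and grip.

Call:
drive_tool(fingers=[0.08,0.075,0.075,0.075,0.075], slide=[[-0.004,-0.003,0.04],[-0.004,-0.003,0.08],[-0.004,-0.003,0.115],[-0.004,-0.003,0.125],[-0.004,-0.003,0.125]], rotation=[[0,0,0],[0,0,0],[0,0,0],[0,0,0],[0,0,0]])

```text
clock: 9.62
eef_pos: [507.0, -31.7, 108.7]
orientation: [0.697, 0.717, -0.0, 0.0]
wrist_force: [-0.0, -0.6, 0.5]
finger_gap: 74.9
finger_force: 0.0
```

Call:
drive_tool(fingers=[0.075,0.075,0.075], slide=[[0,0,0.005],[0,0,0.009],[0,0,0.009]], rotation=[[0,0,0],[0,0,0],[0,0,0]])

```text
clock: 10.0
eef_pos: [506.9, -31.0, 99.2]
orientation: [0.697, 0.717, 0.0, 0.0]
wrist_force: [0.1, -0.2, 1.4]
finger_gap: 75.4
finger_force: 0.0
```

Call:
drive_tool(fingers=[0.05,0.04,0.04,0.04,0.04], slide=[[0,0,0],[0,0,0],[0,0,0],[0,0,0],[0,0,0]], rotation=[[0,0,0],[0,0,0],[0,0,0],[0,0,0],[0,0,0]], grip_force=30)

```text
clock: 10.62
eef_pos: [506.9, -31.0, 99.2]
orientation: [0.697, 0.717, 0.0, 0.0]
wrist_force: [0.3, 0.3, 1.3]
finger_gap: 54.1
finger_force: 30.0
```

```bash
python3 -c "
from h import *
print(ctrl.sense())"
```

```text
{'clock': 10.625, 'joint_pos': array([-1.11313394e-01, -1.96814107e-01,  1.94037908e+00,  2.19886077e-05,
        1.39788723e+00, -1.40109829e-01]), 'joint_vel': array([ 5.05481951e-05, -4.24716817e-04,  1.10871300e-04, -1.17317085e-03,
       -8.96410168e-05,  1.53058798e-04]), 'tau': array([-1.03350228e-01, -4.25398850e+01, -5.90499330e+01, -1.29951595e-02,
       -6.62670331e-02, -8.93992074e-04]), 'eef_pos': array([506.91601699, -30.99536652,  99.24407741]), 'orientation': array([6.96854116e-01, 7.17212894e-01, 5.15954417e-05, 4.88512351e-05]), 'wrist_force': array([0.33302534, 0.31182873, 1.25413919]), 'ft_torque': array([0.02440416, 0.10488164, 0.01628523]), 'finger_force': 30.000206530094147, 'finger_gap': 54.10261562066376}
```

Call:
drive_tool(fingers=[0.062,0.062,0.04,0.04,0.04], slide=[[0,0,0],[0.002,0,0],[0.002,0,0],[0.002,0,0],[0.002,0,0]], rotation=[[0,0,0],[0,0,0],[0,0,0],[0,0,0],[0,0,0]], grip_force=35)

```text
clock: 11.25
eef_pos: [506.8, -29.0, 99.1]
orientation: [0.697, 0.717, 0.0, -0.0]
wrist_force: [0.3, 0.3, -0.7]
finger_gap: 53.8
finger_force: 35.0
```

Call:
drive_tool(fingers=[0.04,0.04,0.04,0.04,0.04], slide=[[0,0,0],[0,0,0],[0,0,0],[0,0,0],[0,0,0]], rotation=[[0,0,2],[0,0,4],[0,0,6],[0,0,8],[0,0,9]])

```text
clock: 11.88
eef_pos: [506.9, -28.4, 99.3]
orientation: [0.752, 0.66, 0.001, -0.0]
wrist_force: [-0.1, 6.1, 0.6]
finger_gap: 53.5
finger_force: 35.0
```

```bash
python3 -c "
from h import *
s=ctrl.sense();print(s['eef_pos'],s['wrist_force'],s['ft_torque'],s['tau'][5],R.from_quat(s['orientation']).as_matrix()[:2,1])"
```

```text
[506.92161625 -28.39114285  99.25326748] [-0.06422593  6.06539975  0.57856496] [ 1.28293623 -0.07724505  0.30947164] 0.11180941946804523 [ 0.99154478 -0.12976497]
```

Call:
drive_tool(fingers=[0.04,0.04,0.04], slide=[[0,0,0],[0,0,0],[0,0,0]], rotation=[[0,0,1.5],[0,0,3],[0,0,3]])

```text
clock: 12.25
eef_pos: [506.9, -28.3, 99.2]
orientation: [0.768, 0.64, 0.001, -0.0]
wrist_force: [0.8, 7.7, 0.5]
finger_gap: 53.9
finger_force: 35.0
```

```bash
python3 -c "
from h import *
s=ctrl.sense();print(s['eef_pos'],s['wrist_force'],s['ft_torque'],s['tau'][5],R.from_quat(s['orientation']).as_matrix()[:2,1])"
```

```text
[506.93074562 -28.30667486  99.22166831] [0.77814638 7.67496223 0.49412123] [ 1.35242215 -0.02613769  0.09879035] 0.45250073075294495 [ 0.98348183 -0.18100687]
```

Call:
drive_tool(fingers=[0.04,0.04,0.04], slide=[[0,0,0],[0,0,0],[0,0,0]], rotation=[[0,0,1.5],[0,0,3],[0,0,4.5]])

```text
clock: 12.62
eef_pos: [507.0, -28.2, 99.3]
orientation: [0.793, 0.609, 0.001, -0.0]
wrist_force: [1.1, 8.8, -0.3]
finger_gap: 53.6
finger_force: 35.0
```

```bash
python3 -c "
from h import *
s=ctrl.sense();print(s['eef_pos'],s['wrist_force'],s['ft_torque'],s['tau'][5],R.from_quat(s['orientation']).as_matrix()[:2,1])"
```

```text
[507.02372529 -28.2491117   99.26455569] [ 1.07734346  8.80745397 -0.26527421] [ 1.45204267 -0.225753    0.25654112] -0.2798348944634199 [ 0.96615204 -0.25797327]
```

Call:
drive_tool(fingers=[0.04,0.04,0.04], slide=[[0,0,0],[0,0,0],[0,0,0]], rotation=[[0,0,-1.5],[0,0,-3],[0,0,-4.5]])

```text
clock: 13.0
eef_pos: [506.7, -29.2, 99.1]
orientation: [0.768, 0.641, -0.0, 0.0]
wrist_force: [-1.1, 1.7, 0.1]
finger_gap: 53.5
finger_force: 35.0
```

```bash
python3 -c "
from h import *
s=ctrl.sense();print(s['eef_pos'],s['wrist_force'],s['ft_torque'],s['tau'][5],R.from_quat(s['orientation']).as_matrix()[:2,1])"
```

```text
[506.71392735 -29.17486305  99.11542918] [-1.09135657  1.67346232  0.07407434] [ 0.04849233  0.20836869 -0.00347162] 0.5731010623276234 [ 0.98389194 -0.17876414]
```

Call:
drive_tool(fingers=[0.04,0.04,0.04,0.04,0.04], slide=[[0,0,0],[0,0,0],[0,0,0],[0,0,0],[0,0,0]], rotation=[[0,0,5],[0,0,10],[0,0,15],[0,0,20],[0,0,23]])

```text
clock: 13.62
eef_pos: [507.2, -28.4, 99.3]
orientation: [0.881, 0.474, 0.001, -0.0]
wrist_force: [3.6, 8.4, -1.2]
finger_gap: 53.7
finger_force: 35.0
```

```bash
python3 -c "
from h import *
s=ctrl.sense();print(s['eef_pos'],s['wrist_force'],s['ft_torque'],s['tau'][5],R.from_quat(s['orientation']).as_matrix()[:2,1])"
```

```text
[507.18697562 -28.38402843  99.31131192] [ 3.61502492  8.35643279 -1.23453824] [ 1.57575043 -0.4835984   0.33931081] -0.4254260379821062 [ 0.83444097 -0.55109732]
```

Call:
drive_tool(fingers=[0.04,0.04,0.04,0.04,0.04], slide=[[0,0,0],[0,0,0],[0,0,0],[0,0,0],[0,0,0]], rotation=[[0,0,5],[0,0,10],[0,0,15],[0,0,20],[0,0,23]])

```text
clock: 14.25
eef_pos: [507.3, -28.5, 99.3]
orientation: [0.957, 0.289, 0.001, -0.0]
wrist_force: [5.6, 6.6, -1.6]
finger_gap: 53.4
finger_force: 35.0
```

```bash
python3 -c "
from h import *
s=ctrl.sense();print(s['eef_pos'],s['wrist_force'],s['ft_torque'],s['tau'][5],R.from_quat(s['orientation']).as_matrix()[:2,1])"
```

```text
[507.34610441 -28.53722995  99.30663794] [ 5.5999457   6.64223751 -1.59969357] [ 1.28583983 -0.82251237  0.28870004] -0.4317956976592541 [ 0.55268739 -0.83338864]
```

The torque stayed near 0.3 N m over 58° with no sign of a stop, so this is the free way. I'll test with a gentle lift.

Call:
drive_tool(fingers=[0.04,0.04,0.04], slide=[[0,0,0],[0,0,-0.001],[0,0,-0.003]], rotation=[[0,0,0],[0,0,0],[0,0,0]])

```text
clock: 14.62
eef_pos: [507.1, -28.6, 101.9]
orientation: [0.957, 0.29, 0.0, -0.0]
wrist_force: [4.6, 6.3, -4.2]
finger_gap: 53.4
finger_force: 35.0
```

Call:
drive_tool(fingers=[0.04,0.04,0.04], slide=[[0,0,-0.002],[0,0,-0.004],[0,0,-0.006]], rotation=[[0,0,0],[0,0,0],[0,0,0]])

```text
clock: 15.0
eef_pos: [506.7, -29.3, 108.2]
orientation: [0.957, 0.289, -0.0, 0.0]
wrist_force: [0.0, -0.0, 0.0]
finger_gap: 53.4
finger_force: 35.0
```

Call:
drive_tool(fingers=[0.04,0.04,0.04,0.04,0.04], slide=[[0,0,-0.015],[0,0,-0.035],[0,0,-0.06],[0,0,-0.085],[0,0,-0.095]], rotation=[[0,0,0],[0,0,0],[0,0,0],[0,0,0],[0,0,0]])

```text
clock: 15.62
eef_pos: [507.3, -29.1, 205.8]
orientation: [0.957, 0.289, 0.001, 0.001]
wrist_force: [0.6, 0.3, -0.5]
finger_gap: 53.4
finger_force: 35.0
```

Call:
drive_tool(fingers=[0.04,0.04,0.04,0.04,0.04], slide=[[0,0,0],[0,0,0],[0,0,0],[0,0,0],[0,0,0]], rotation=[[0,0,0],[0,0,0],[0,0,0],[0,0,0],[0,0,0]])

```text
clock: 16.25
eef_pos: [506.8, -29.0, 202.9]
orientation: [0.957, 0.289, -0.0, -0.0]
wrist_force: [-0.4, -0.4, -1.7]
finger_gap: 53.4
finger_force: 35.0
```

```bash
python3 - <<'E'
from h import *
s=ctrl.sense();print(s["clock"],s["eef_pos"],s["wrist_force"],s["finger_gap"],s["finger_force"],abs(s["joint_vel"]).max())
P,img=grab("side","s2")
cv2.imwrite("pics/s2c.png",cv2.resize(img[90:320,130:350][...,::-1],None,fx=2.6,fy=2.6))
E
```

```text
16.25 [506.77418974 -29.02347575 202.94097724] [-0.38936913 -0.37158483 -1.66336582] 53.38885881229754 34.99983251094818 0.0024438063133109603
```

View pics/s2c.png

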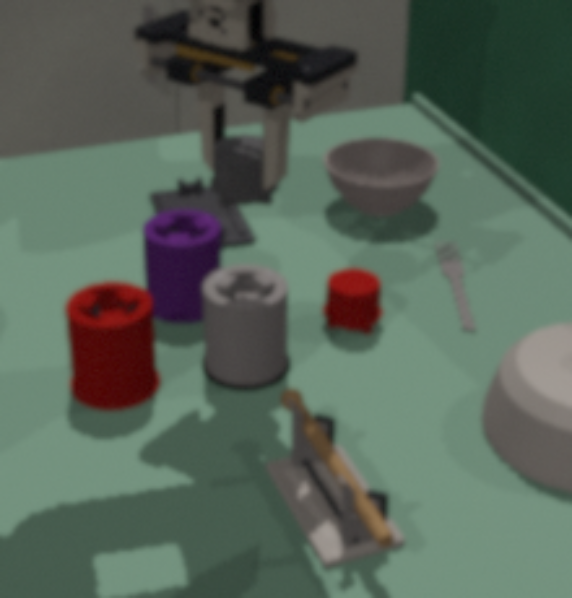

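The gripper holds the cap at (243,165), level above the open canister at (245,320). The stick is seated in the clip at (335,470) and the other things are untouched, so I'm handing in.

```bash
python3 -c "
from plant import ctrl
print(ctrl.close_job())"
```

```text
the job is handed in; nothing more can be done
None
```

The job is handed in: the stick sits home in the clip with the jaw closed, and the gripper holds the cap level and still about 10 cm above the open canister, at 16 s of the 69 s allowed; no verdict was returned.

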